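# Let down the ratcheted arm of a plywood jig

### The job

The tilting arm of the plywood jig is propped up on its ratchet. With the fingertips, press the orange pawl tab down as far as it goes so that the pawl is free of the teeth, then push the arm down by its black pad until it lies level on its stop. Only press and push: never raise the arm, do not force anything, leave the pawl free, do not disturb the loose things, and finish clear of everything.

Things in the scene. Friction and masses are not known exactly. Their poses are not given: they have to be found in the camera images.
- jig: plywood jig base 420 x 240 x 18 mm, fixed to the bench. Origin: centre of its underside. x runs along the jig from the pawl end (-x) to the free end of the arm (+x), y across, z up. Two wooden cheeks (114 mm over both, tops 110 mm above the bench) carry the arm hinge; a stop block, 81 mm high with a grey top, stands under the arm at jig x = 160 mm
- tilt_hinge (a point): centre of the arm's hinge, at (-30, 0, 90) mm in the jig frame; the hinge axis lies along jig y. It turns with the jig, not with the arm.
- tilt_arm (a joint): elevation of the arm, rad: 0 level on its stop (end of travel), positive raised; starts at 0.63 to 0.79. Plywood board 76 mm wide, 18 thick, reaching 230 mm from the hinge to jig +x; the stiff hinge keeps it where it is left; 2 to 6 N at the pad push it down. Behind the hinge it bears a toothed sector, radius 70 mm. Pawl in: the teeth stop it at about 0.60; pawl free: it goes down to 0
- push_pad (a point): centre of the top of the black rubber pad (80 mm along the arm, 60 across), 160 mm along the arm from the hinge axis and 12 mm above the arm's middle plane, which holds that axis. Moves and turns with the arm: x along it away from the hinge, y across, z out of its upper face. With the arm level it lies 102 mm above the bench
- pawl (a joint): angle of the pawl, rad: 0 nose in the teeth (start), grows as the tab is pressed down, end of travel 0.32; clear of the teeth from 0.20. Its stiff pivot keeps it where it is left; 2 to 4 N on the tab move it. Pivot along jig y at (-96, 0, 45) mm in the jig frame
- pawl_tab (a point): centre of the top of the orange tab, 44 mm (jig x) by 46 mm (jig y), 9 mm thick: at (-174, 0, 65) mm in the jig frame at the start, its top level. Pressed fully the centre is 25 mm lower and 2 mm farther to jig -x, and the tab slopes 0.32 rad, outer end low. Moves and turns with the pawl
- star_knob: loose black five-lobed star knob, 43 mm across, 26 mm high, standing on the jig base beside the arm. Origin: centre of its underside. Bystander
- offcut: loose brown wood offcut 55 x 28 x 20 mm on the jig base on the other side of the arm. Origin: centre of its underside. Bystander
- glue: loose white glue bottle, 60 mm across, 150 mm high, red cap, on the bench to the right. Origin: centre of its underside. Bystander
- tape: loose blue roll of tape, 100 mm across, 25 mm high, on the bench to the right. Origin: centre of its underside. Bystander
- screw_jar: loose glass jar, 66 mm across, 80 mm high, on the bench to the right. Origin: centre of its underside. Bystander
- screwdriver: loose screwdriver with a green handle lying on the bench to the left. Bystander
- hammer: loose hammer lying on the bench to the left. Bystander

How it is judged:
On the way, in this order (a step that is already met when the one before it is completed fails the run):
1. the pawl is pressed free of the teeth while the arm is still up (value of joint pawl above 0.24 rad and value of joint tilt_arm above 0.52 rad), for 0.1 s.
2. the arm is pushed down level onto its stop (value of joint tilt_arm below 0.04 rad), for 0.1 s.
At the end, for the whole second after the job is handed in: The arm lies level on its stop (within 0.04 rad) and at rest, and the pawl is still free (over 0.20 rad) (value of joint tilt_arm below 0.04 rad and value of joint pawl above 0.2 rad and velocity of joint tilt_arm between -0.05 and 0.05 rad/s); the robot touches nothing.
It fails at once if the arm was raised above where it was found (elevation over 0.88 rad) (value of joint tilt_arm above 0.88 rad).
It fails at once if the arm was forced down over the teeth with the pawl still in (value of joint pawl below 0.12 rad and value of joint tilt_arm below 0.5 rad).
It fails at once if the jig, its arm or its pawl was pressed harder than 60 N (contact force between any of the fingers, the arm and jig above 60 N).
It fails at once if a loose bystander was disturbed (moved over 30 mm) or lifted (distance of any of star_knob, offcut, glue, tape, screw_jar, screwdriver, hammer from where it was at the start of the episode above 0.03 m).
It also fails if it takes over 42 s, if anything falls off the work surface, if the arm or the gripper's body presses on something with over 40 N, if the wrist force passes 120 N, or if a joint passes its speed limit or range.

### The arm

A 6-joint arm with a two-finger parallel gripper is mounted at the origin on the work surface. World frame = base frame: x ahead of the robot, y to its left, z up, the work surface at z = 0. Lengths are in m, angles in rad, forces in N, time in s.
With the tool pointing down it reaches from about 0.275 to 0.75 m from the base axis. Payload 10.2 kg.
Tool frame: the origin (TCP) lies on the mounting face of the last link; the fingertips stand 173 mm ahead of it and the grasp point (between the pads) lies 155 mm ahead of it; y points along the fingers, x is the direction in which the jaws open and shut, and the axes are right-handed (so a half turn about y gives the same grasp; the last joint's range is limited). The gripper opens to 85 mm and grips with 20 to 120 N. Pads are 22 mm wide; open, the fingers measure 114 mm over their backs; the gripper's body (76 mm by 85 mm) begins 54 mm behind the grasp point. The pads swing forward as they close: fully open they stand 13 mm farther back than shut.
Start: joints at [0.895, 0.313, 1.498, -0, 1.331, -0.223], TCP at [0.23, 0.472, 0.405] pointing down, gripper open.
Joint ranges: [-2.94, 2.94], [-0.97, 2.17], [0.19, 2.56], [-1.23, 4.37], [0.02, 3.11], [-2.88, 2.88]. Speed limits (rad/s): [2.39, 2.39, 3.01, 3.14, 3.14, 3.14].

### API

Orientations are given as a unit quaternion [x, y, z, w].
In Python, from station import manip, cams, ticket, models gives the robot as it stands.
- The arm moves only by the tool play_rows, never from a script. Its argument "rows" is a list that holds one entry, the list of rows, each a list of 4 numbers: the shift along the tool's x, y, z in cm, then the turn about the tool's y in rad. In form: [[[x, y, z, roll], ...]]. A call has 1 to 12 rows; each row shifts and turns the commanded pose from where the row before left it, along the tool's axes as they then stand; what a row does not reach is not made up. A row lasts 1/10 s, in which the tool goes at most 50 mm and 8.59 degrees, less where a joint would pass 70% of its speed; a pose out of reach is approached as far as the arm can. A call with a gripper value outside its range is refused whole. "hand" is the gripper command: -1 is shut, 1 is fully open, values between are in proportion, set as the call begins (left out, the last holds). The fingers move at their own pace and stop on an object; the grip force is fixed at half the most. Time passes only in rows, so rows that do not move let the fingers close. It gives the time, the measured TCP pose, the force and the opening at its end, in the units of the state.
- manip.get_state(): the state, without advancing time (a new reading comes with each control period).
- cams.capture(name): name is "scene" or "top"; returns a dict with "pixels" (384x512x3 uint8, blue, green, red), "fx", "fy", "cx", "cy" (pixels), "dist" ([k1, k2, p1, p2, k3] as OpenCV has them; the pictures are not rectified), "R" (3x3) and "t" (3): a world point X has camera coordinates R X + t. Camera axes: x right, y down, z forward; pixel columns grow to the right and rows downward; lengths in m; the calibration is good to about 2 mm. A picture is of the moment at which its call begins. There is no depth.
- ticket.finish_job(): hands the job in, once; it reports no verdict.
Trained networks look in a picture, given as the dict that the camera call returned (one of the last four; its "shot" number tells which), for a name from the list of things; names that differ only in an ending like _2 or _b are one class to them, and where a whole thing is asked for, a point or a joint stands for the part that bears it (a point fixed in the world has none). Each returns a list of dicts, best first, with "score" (0 to 1); they miss things now and then, are a little off and sometimes report something else, mostly with a low value. They report only what shows in the picture. A call takes as long as a camera call.
- models.boxes_of(picture, label): "uv" ([column, row] in pixels, amid what is visible of it).
- models.regions_of(picture, label): "pixels" (384x512 bool, what is visible of it) and "uv" ([column, row] in pixels, amid what is visible of it).
The state is a dict: "clock": time; "q": joint angles; "joint_vel": joint speeds; "tau": joint torques, N m; "position": TCP position; "ee_rot": TCP orientation; "wrist_force": force on the tool from outside, world axes, zero at the start; "wrist_torque": the same for the moment, N m; "opening": opening from 0.0 (shut) to 1.0 (fully open).
Only numpy, scipy, OpenCV 4.12 (cv2) and the standard library are available. Lean on these libraries where they do the work, as an engineer would, in place of code of your own. Each camera call takes 0.05 s, during which the arm holds its last target.

## Working session

There is one attempt and no reset: what is moved stays moved. The work goes in short steps, Python scripts to look and compute and a tool call to move; the robot and the scene stay as the last step left them, time stands still between calls to the robot, and variables do not carry over. Pictures are saved under pics/ and viewed, and the job is handed in when it is done.

Besides the shell and the picture viewer there is one more tool, called after "Request:" as name([rows], argument=value, ...), one row to a line, values as JSON. play_rows: Moves the arm, as the interface text tells. Its arguments: {"type":"object","properties":{"rows":{"type":"array"},"hand":{"type":"number"}},"required":["rows"]}

```bash
mkdir -p pics; ls
python3 - <<'E'
from station import manip,cams,models
import cv2,numpy as np
s=manip.get_state();print(s)
for n in("scene","top"):
    p=cams.capture(n);cv2.imwrite(f"pics/{n}0.png",p["pixels"])
    print(n,{k:(np.round(v,4).tolist() if k!="pixels" else 0) for k,v in p.items() if k!='shot'})
    for l in("jig","pawl_tab","push_pad","tilt_arm","tilt_hinge","star_knob","offcut","glue","tape","screw_jar","screwdriver","hammer"):
        try: print(l,[(round(b["score"],2),np.round(b["uv"],1).tolist()) for b in models.boxes_of(p,l)[:2]])
        except Exception as e: print(l,e)
E
```

```text
pics
{'clock': 0.0, 'q': array([ 8.94630516e-01,  3.13406013e-01,  1.49846836e+00,  1.76367104e-05,
        1.33099777e+00, -2.23407181e-01]), 'joint_vel': array([-0.0005913 ,  0.00096334, -0.00031717, -0.00157184,  0.00178488,
        0.00034822]), 'tau': array([ 3.52101870e-04, -4.12269652e+01, -2.59744066e+01, -1.17537979e-04,
        4.14039561e-03,  4.74903359e-06]), 'position': array([0.22963925, 0.47205436, 0.40414567]), 'ee_rot': array([ 0.599612  ,  0.37458691, -0.37544516, -0.59932547]), 'wrist_force': array([ 0.22965194,  0.15002064, -0.14362865]), 'wrist_torque': array([-0.00321097,  0.02816735,  0.01623695]), 'opening': 1.0015878808850422}
scene {'pixels': 0, 'fx': 491.6263, 'fy': 491.6263, 'cx': 262.1055, 'cy': 188.245, 'dist': [-0.0764, 0.0, 0.0, 0.0, 0.0], 'R': [[-0.8299, 0.5579, -0.0013], [0.457, 0.6785, -0.5751], [-0.32, -0.4779, -0.8181]], 't': [0.423, -0.2052, 1.7295]}
jig []
pawl_tab [(0.54, [236.5, 166.3]), (0.34, [345.0, 337.1])]
push_pad [(0.61, [256.8, 205.2]), (0.25, [220.5, 77.3])]
tilt_arm [(0.95, [251.7, 203.0]), (0.4, [357.6, 291.6])]
tilt_hinge [(0.8, [
[... 298 characters left out ...]
 [348.9, 335.5])]
top {'pixels': 0, 'fx': 377.0142, 'fy': 377.0142, 'cx': 258.2014, 'cy': 189.1847, 'dist': [-0.0682, 0.0, 0.0, 0.0, 0.0], 'R': [[0.0031, -1.0, -0.0054], [-0.9986, -0.0029, -0.0521], [0.0521, 0.0055, -0.9986]], 't': [0.0231, 0.5357, 1.53]}
jig [(0.57, [255.6, 178.9])]
pawl_tab [(0.74, [162.5, 212.5]), (0.72, [291.5, 185.9])]
push_pad [(0.79, [239.9, 169.7])]
tilt_arm [(0.64, [238.1, 171.8])]
tilt_hinge [(0.56, [256.1, 177.4])]
star_knob [(0.56, [231.1, 190.4])]
offcut [(0.48, [234.8, 150.4])]
glue [(0.81, [389.1, 231.0]), (0.65, [294.0, 185.7])]
tape [(0.7, [383.5, 182.8])]
screw_jar [(0.53, [378.5, 159.4])]
screwdriver [(0.54, [159.6, 211.6])]
hammer [(0.83, [137.1, 187.2])]
```

View pics/scene0.png

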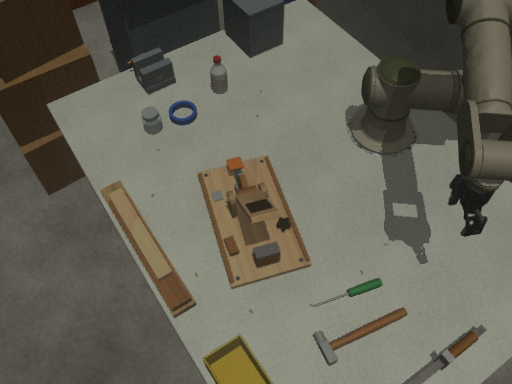

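View pics/top0.png

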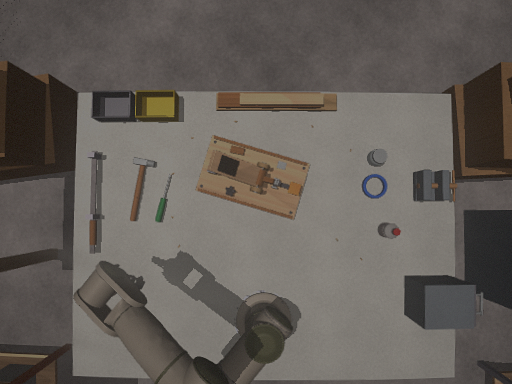

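The scene view shows the orange tab at (236,164), the pad at about (259,206) and the stop block at (266,254). In the top view the jig is centred near (253,177), with the tab at (295,188) on the right and the pad at (229,166). Next I'll zoom in to get the corners.

Run:
```python
import cv2
a=cv2.imread("pics/top0.png")[125:230,185:325];cv2.imwrite("pics/topz.png",cv2.resize(a,None,fx=5.5,fy=5.5,interpolation=cv2.INTER_CUBIC))
a=cv2.imread("pics/scene0.png")[145:295,185:320];cv2.imwrite("pics/scz.png",cv2.resize(a,None,fx=4,fy=4,interpolation=cv2.INTER_CUBIC))
```

```text
(no output)
```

View pics/topz.png

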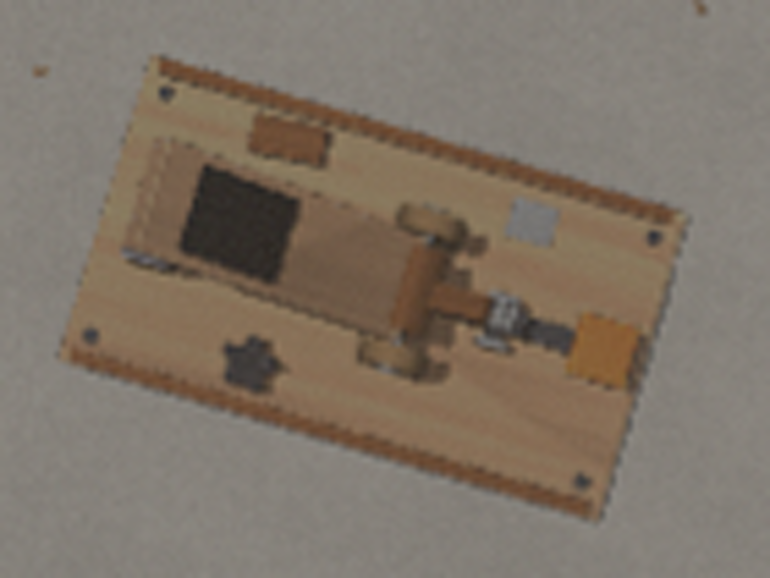

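View pics/scz.png

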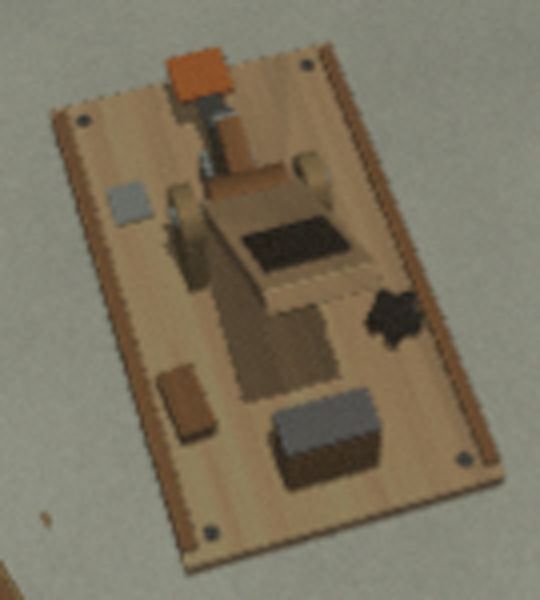

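```bash
cat > h.py <<'E'
import numpy as np,cv2
def proj(c,X):
    X=np.asarray(X,float).reshape(-1,3)
    return cv2.projectPoints(X,cv2.Rodrigues(np.array(c["R"]))[0],np.array(c["t"],float),np.array([[c["fx"],0,c["cx"]],[0,c["fy"],c["cy"]],[0,0,1]]),np.array(c["dist"]))[0].reshape(-1,2)
def J(p,P): 
    x,y,a=p[:3];P=np.asarray(P,float);c,s=np.cos(a),np.sin(a)
    return P@np.array([[c,s,0],[-s,c,0],[0,0,1]])+[x,y,0]
def armpt(e,P):
    P=np.asarray(P,float);c,s=np.cos(e),np.sin(e)
    return P@np.array([[c,0,s],[0,1,0],[-s,0,c]])+[-.03,0,.09]
base=np.array([[.21,-.12,.018],[-.21,-.12,.018],[-.21,.12,.018],[.21,.12,.018]])
pad=np.array([[.2,-.03,.012],[.12,-.03,.012],[.12,.03,.012],[.2,.03,.012]])
tab=np.array([[-.152,-.023,.065],[-.196,-.023,.065],[-.196,.023,.065],[-.152,.023,.065]])
E
cat > fit.py <<'E'
from h import *
from station import cams
from scipy.optimize import least_squares
T=cams.capture("top");S=cams.capture("scene")
up=lambda a,k,o:(np.array(a)+.5)/k-.5+np.array(o)
tt=lambda a:up(a,5.5,(185,125)); ss=lambda a:up(a,4,(185,145))
# order: (+x,-y),(-x,-y),(-x,+y),(+x,+y)
tb=tt([(155,57),(690,213),(600,520),(62,357)])
sb=ss([(187,572),(53,112),(330,43),(503,478)])
tp=tt([(207,165),(300,200),(277,283),(180,248)])
sp=ss([(263,272),(243,236),(328,217),(352,250)])
tta=tt([(582,312),(640,328),(628,388),(567,372)])
sta=ss([(178,101),(167,58),(222,47),(233,88)])
def res(p,full=0):
    r=[proj(T,J(p,base))-tb,proj(S,J(p,base))-sb,proj(T,J(p,armpt(p[3],pad)))-tp,proj(S,J(p,armpt(p[3],pad)))-sp,proj(T,J(p,tab))-tta,proj(S,J(p,tab))-sta]
    return r if full else np.concatenate(r).ravel()
f=least_squares(res,[.5,0,1.3,.7],loss="soft_l1")
print(f.x)
for r in res(f.x,1): print(np.round(r,1).tolist())
np.save("pose.npy",f.x)
print("tab",J(f.x,tab.mean(0)),"hinge",J(f.x,[-.03,0,.09]),"pad",J(f.x,armpt(f.x[3],[.16,0,.012])),"pad level",J(f.x,armpt(0,[.16,0,.012])))
E
python3 fit.py
```

```text
[0.58501596 0.04743202 1.28134185 0.68441038]
[[-0.4, -0.2], [0.1, 0.5], [-0.1, 0.9], [-0.7, 0.8]]
[[-0.8, -0.2], [-1.2, 0.1], [-0.2, 0.1], [0.8, 0.1]]
[[0.1, 0.0], [0.7, 0.4], [0.1, 0.9], [0.1, 1.0]]
[[0.1, 0.3], [-1.0, 0.8], [-1.3, 0.1], [-0.0, -0.1]]
[[0.4, 0.2], [0.5, 0.5], [-0.6, 0.7], [-0.2, 0.4]]
[[0.1, 0.5], [-0.7, 0.8], [-0.6, 0.2], [0.4, 0.3]]
tab [ 0.53535124 -0.11932953  0.065     ] hinge [0.57645308 0.01868003 0.09      ] pad [0.60967139 0.13021871 0.20045211] pad level [0.62212179 0.17202399 0.102     ]
```

```bash
cat >> h.py <<'E'
from scipy.spatial.transform import Rotation as Ro
def goto(tcp,s,yaw_to=None):
    R=Ro.from_quat(s["ee_rot"]).as_matrix()
    return np.round(100*R.T@(np.array(tcp)-s["position"]),2)
E
python3 - <<'E'
from h import *
from station import manip
s=manip.get_state();R=Ro.from_quat(s["ee_rot"]).as_matrix();print(np.round(R,3))
p=np.load("pose.npy");print("jig x",np.cos(p[2]),np.sin(p[2]))
print("ang toolx",np.degrees(np.arctan2(R[1,0],R[0,0])),"jigx",np.degrees(p[2]))
print(goto(J(p,[-.180,0,.065+.173+.06]),s))
E
```

```text
[[ 0.437  0.    -0.899]
 [ 0.899  0.     0.437]
 [ 0.    -1.    -0.   ]]
jig x 0.28542943374637014 0.9583997278543157
ang toolx 64.05783497648858 jigx 73.41548039139906
[-40.4   10.67 -53.46]
```

Request:
play_rows([
  [[0,-0.5,0,-0.08],[0,-0.5,0,-0.083],[-1,0,-1.5,0],[-2,0,-2.5,0],[-2,0,-2.5,0],[-2,0,-2.5,0],[-2,0,-2.5,0],[-2,0,-2.5,0],[-2,0,-2.5,0],[-2,0,-2.5,0]],
], hand=-1)

```text
clock: 2.4
position: [0.3695, 0.2729, 0.4148]
ee_rot: [0.567, 0.423, -0.422, -0.567]
wrist_force: [0.5, -0.6, 0.2]
opening: -0.001
```

```bash
cat > st.py <<'E'
from h import *
from station import manip
s=manip.get_state();p=np.load("pose.npy")
print(s["clock"],s["position"],"F",np.round(s["wrist_force"],2),"op",s["opening"],"q",np.round(s["q"],2))
R=Ro.from_quat(s["ee_rot"]).as_matrix();print("yaw-jig deg",np.degrees(np.arctan2(R[1,0],R[0,0])-p[2]),R[2])
tip=s["position"]+.173*R[:,1];c,sn=np.cos(p[2]),np.sin(p[2]);d=tip-[p[0],p[1],0]
print("tip in jig",np.round([c*d[0]+sn*d[1],-sn*d[0]+c*d[1],d[2]],4))
E
python3 st.py
```

```text
2.4 [0.36945159 0.2728924  0.41482324] F [ 0.47 -0.57  0.18] op -0.001421224760316762 q [ 0.38  0.16  1.67  0.    1.32 -0.9 ]
yaw-jig deg -0.018715496294802465 [ 2.09902432e-04 -9.99999952e-01 -2.29295130e-04]
tip in jig [0.1546 0.2709 0.2418]
```

Request:
play_rows([
  [[-2.8,0,-2.2,0],[-2.8,0,-2.2,0],[-2.8,0,-2.2,0],[-2.8,0,-2.2,0],[-2.8,0,-2.2,0],[-2.8,0,-2.2,0],[-2.8,0,-2.2,0],[-2.8,0,-2.2,0],[-2.8,0,-2.2,0],[-2.8,0,-2.2,0],[-2.8,0,-2.3,0],[-2.8,0,-2.3,0]],
])

```text
clock: 3.6
position: [0.5281, -0.1254, 0.4148]
ee_rot: [0.567, 0.423, -0.422, -0.567]
wrist_force: [-1.1, 0.6, 0.0]
opening: 0.001
```

```bash
python3 st.py
```

```text
3.6 [ 0.52814815 -0.12543529  0.41476116] F [-1.08  0.57  0.01] op 0.0011103143208729745 q [-0.45  0.35  1.43  0.    1.37 -1.73]
yaw-jig deg -0.028232106161971 [ 3.20537754e-05 -9.99999981e-01 -1.91510667e-04]
tip in jig [-0.1819  0.0051  0.2418]
```

Request:
play_rows([
  [[0,2,-0.4,0],[0,3,0,0],[0,3,0,0],[0,2.5,0,0],[0,1.5,0,0],[0,1,0,0],[0,1,0,0],[0,1,0,0],[0,0.5,0,0],[0,0,0,0]],
])

```text
clock: 4.6
position: [0.5316, -0.1251, 0.2593]
ee_rot: [-0.567, -0.422, 0.423, 0.567]
wrist_force: [-0.7, -0.1, 0.3]
opening: -0.001
```

```bash
python3 st.py
python3 - <<'E'
from station import cams
import cv2,numpy as np
a=cams.capture("top")["pixels"][135:240,225:325];b=cams.capture("scene")["pixels"][100:220,190:290]
f=lambda a:cv2.resize(a,(400,420),interpolation=cv2.INTER_CUBIC)
cv2.imwrite("pics/a1.png",np.hstack([f(a),f(b)]))
E
```

```text
4.6 [ 0.53160432 -0.12509156  0.25925353] F [-0.75 -0.13  0.32] op -0.0009009387768560719 q [-0.45  0.51  1.61  0.    1.02 -1.73]
yaw-jig deg -0.02313091958889851 [ 1.10975950e-04 -9.99999747e-01  7.03244693e-04]
tip in jig [-0.1806  0.0021  0.0863]
```

View pics/a1.png

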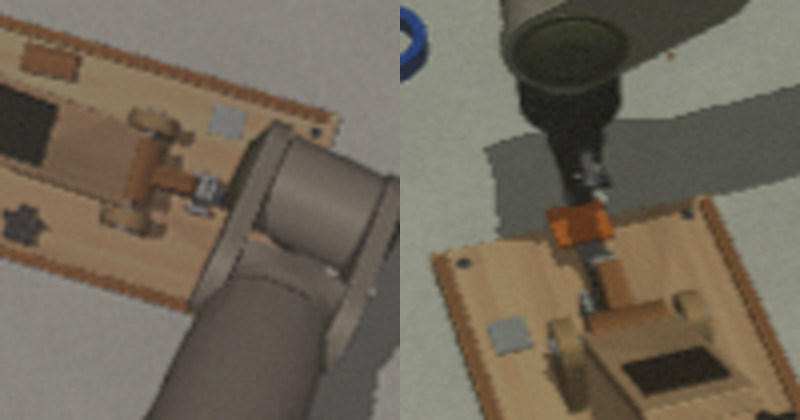

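The tips stand just above the tab, slightly to its outer side. I'll press slowly.

Request:
play_rows([
  [[0,0.5,0,0],[0,0.5,0,0],[0,0.3,0,0],[0,0.3,0,0],[0,0.3,0,0],[0,0.3,0,0],[0,0.3,0,0],[0,0.3,0,0],[0,0.3,0,0],[0,0,0,0]],
])

```text
clock: 5.7
position: [0.5316, -0.1251, 0.2283]
ee_rot: [-0.567, -0.422, 0.423, 0.567]
wrist_force: [1.3, 0.2, -0.2]
opening: 0.002
```

```bash
python3 st.py
```

```text
5.7 [ 0.53161229 -0.12510281  0.22831077] F [ 1.27  0.18 -0.19] op 0.0020100536354307054 q [-0.45  0.56  1.63  0.    0.95 -1.73]
yaw-jig deg -0.031109967983325878 [ 2.30660750e-04 -9.99999905e-01  3.69523524e-04]
tip in jig [-0.1806  0.002   0.0553]
```

```bash
cat > look.py <<'E'
from station import cams
import cv2,numpy as np,sys
a=cams.capture("top")["pixels"][135:240,225:325];b=cams.capture("scene")["pixels"][100:220,190:290]
if len(sys.argv)>2: a=a*0+a
f=lambda a:cv2.resize(a,(400,420),interpolation=cv2.INTER_CUBIC)
cv2.imwrite(f"pics/{sys.argv[1]}.png",np.hstack([f(a),f(b)]))
E
python3 look.py a2
```

```text
(no output)
```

View pics/a2.png

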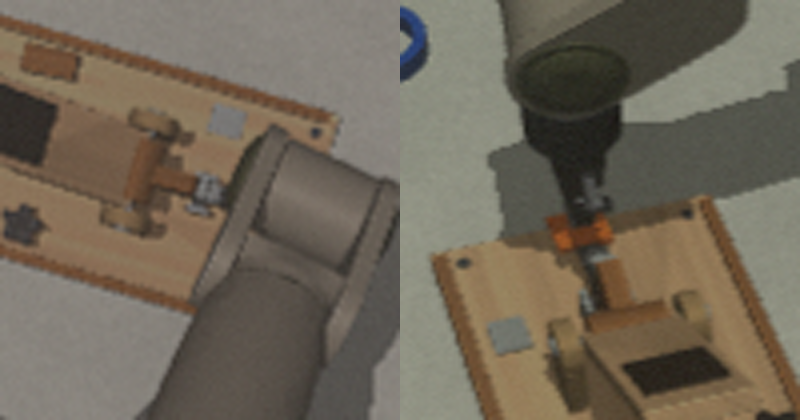

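The tips are on the tab, at about (585,230) in the crop, and it has started to go down. I'll keep pressing.

Request:
play_rows([
  [[0,0.2,0,0],[0,0.2,0,0],[0,0.2,0,0],[0,0.2,0,0],[0,0,0,0]],
])

```text
clock: 6.3
position: [0.5316, -0.1251, 0.2204]
ee_rot: [-0.567, -0.423, 0.423, 0.567]
wrist_force: [-0.5, -0.5, 0.2]
opening: -0.001
```

Request:
play_rows([
  [[0,0.15,0,0],[0,0.15,0,0],[0,0,0,0]],
])

```text
clock: 6.6
position: [0.5316, -0.125, 0.2175]
ee_rot: [-0.567, -0.423, 0.423, 0.567]
wrist_force: [-0.1, -0.6, 1.1]
opening: 0.001
```

```bash
python3 st.py
```

```text
6.6 [ 0.53161304 -0.12502106  0.2174917 ] F [-0.11 -0.62  1.05] op 0.001237432722751277 q [-0.45  0.58  1.64  0.    0.93 -1.73]
yaw-jig deg -0.018237774847367234 [ 1.32587379e-04 -9.99999980e-01  1.46444045e-04]
tip in jig [-0.1805  0.002   0.0445]
```

Request:
play_rows([
  [[0,0.15,0,0],[0,0.15,0,0],[0,0,0,0]],
])

```text
clock: 6.9
position: [0.5316, -0.125, 0.2145]
ee_rot: [-0.567, -0.423, 0.423, 0.567]
wrist_force: [1.0, 0.7, -0.2]
opening: 0.001
```

Request:
play_rows([
  [[0,0.1,0,0],[0,0.1,0,0]],
])

```text
clock: 7.1
position: [0.5317, -0.125, 0.213]
ee_rot: [0.567, 0.423, -0.422, -0.567]
wrist_force: [-2.1, 2.3, 10.0]
opening: -0.0
```

```bash
python3 st.py;python3 look.py a3
```

```text
7.1 [ 0.53174348 -0.12499812  0.21296015] F [-2.09  2.35 10.  ] op -0.00037715823296981574 q [-0.45  0.58  1.64  0.    0.92 -1.73]
yaw-jig deg -0.016326293528646688 [ 1.76636176e-04 -9.99999897e-01 -4.18679231e-04]
tip in jig [-0.1804  0.0018  0.04  ]
```

View pics/a3.png

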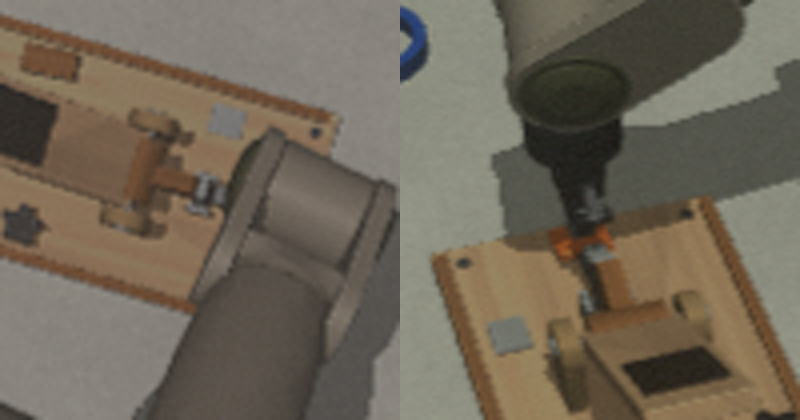

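Force rose to 10 N at a tip height of 40 mm, which is where the pawl's end stop should be. I'll hold briefly, then rise.

Request:
play_rows([
  [[0,0.05,0,0],[0,0,0,0]],
])

```text
clock: 7.4
position: [0.5317, -0.125, 0.2129]
ee_rot: [0.567, 0.423, -0.422, -0.567]
wrist_force: [-3.3, 0.7, 9.9]
opening: -0.004
```

Request:
play_rows([
  [[0,-0.5,0,0],[0,-2,0,0],[0,-3,0,0],[0,-4,0,0],[0,-4,0,0],[0,-4,0,0],[0,-4,0,0],[0,-3,0,0],[0,0,2,0],[0,0,3,0],[0,0,4,0],[0,0,4,0]],
])

```text
clock: 8.6
position: [0.4057, -0.0874, 0.4569]
ee_rot: [-0.567, -0.423, 0.423, 0.567]
wrist_force: [0.1, -0.1, 1.6]
opening: -0.004
```

```bash
python3 st.py;python3 look.py a4
```

```text
8.6 [ 0.40567202 -0.08744669  0.45686366] F [ 0.1  -0.09  1.64] op -0.0038970572210250314 q [-0.5   0.03  1.7  -0.    1.41 -1.78]
yaw-jig deg -0.013345838424258327 [ 3.74873307e-05 -9.99999919e-01  3.99747842e-04]
tip in jig [-0.1805  0.1335  0.2839]
```

View pics/a4.png

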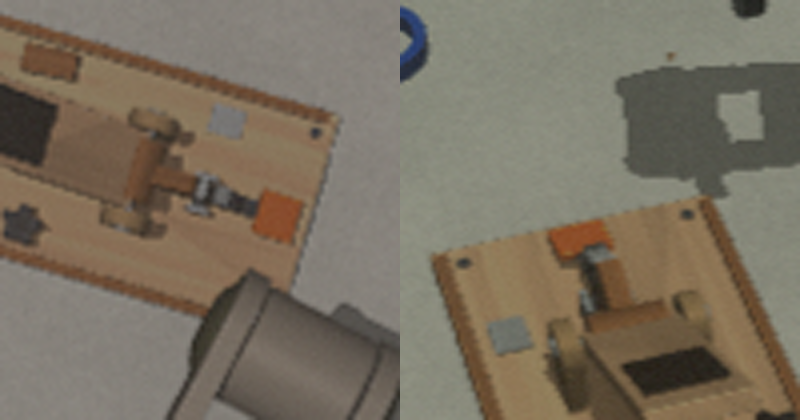

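The tab has stayed low and slopes outward. I'll check the pawl angle by fitting it to the outline.

Run:
```python
from h import *
from station import cams
T=cams.capture("top");S=cams.capture("scene");p=np.load("pose.npy")
for n,P,(o,w,h) in(("T",T,((262,165),50,50)),("S",S,((215,140),50,50))):
    hsv=cv2.cvtColor(P["pixels"],cv2.COLOR_BGR2HSV);m=((hsv[...,0]<14)&(hsv[...,1]>170)).astype(np.uint8)
    k=np.zeros_like(m);k[o[1]:o[1]+h,o[0]:o[0]+w]=1;m&=k
    ys,xs=np.nonzero(m);print(n,len(xs),xs.mean(),ys.mean(),xs.min(),xs.max(),ys.min(),ys.max())
    for a in(0,.1,.2,.24,.28,.32):
        c,s=np.cos(a),np.sin(a)  # outer end (-x) goes down
        d=tab-[-.096,0,.045];r=np.stack([c*d[:,0]-s*d[:,2],d[:,1],s*d[:,0]+c*d[:,2]],1)+[-.096,0,.045]
        q=proj(P,J(p,r));print(a,np.round(q.mean(0),1),np.round(r.mean(0),3),np.round([*q.min(0),*q.max(0)],1))
```

```text
T 66 293.45454545454544 188.43939393939394 288 299 183 194
0 [294.5 188.7] [-0.174  0.     0.065] [287.5 181.5 301.5 195.8]
0.1 [294.7 188.9] [-0.176  0.     0.057] [287.8 181.8 301.5 196. ]
0.2 [294.7 189.1] [-0.176  0.     0.049] [288.  181.9 301.4 196.2]
0.24 [294.7 189.1] [-0.177  0.     0.046] [288.  182.  301.3 196.2]
0.28 [294.6 189.2] [-0.176  0.     0.043] [288.  182.1 301.1 196.2]
0.32 [294.5 189.2] [-0.176  0.     0.039] [288.  182.1 300.9 196.2]
S 78 234.0897435897436 167.28205128205127 228 241 163 172
0 [234.4 163.5] [-0.174  0.     0.065] [225.7 156.6 243.3 170.4]
0.1 [234.4 164.6] [-0.176  0.     0.057] [225.7 158.2 243.2 171.1]
0.2 [234.5 166. ] [-0.176  0.     0.049] [225.9 160.  243.2 171.9]
0.24 [234.5 166.5] [-0.177  0.     0.046] [226.  160.8 243.2 172.3]
0.28 [234.6 167.2] [-0.176  0.     0.043] [226.1 161.7 243.2 172.7]
0.32 [234.6 167.8] [-0.176  0.     0.039] [226.2 162.5 243.2 173.1]
```

The pawl angle fits about 0.3 rad (image rows 163 to 172), so it is free. Now I'll move over the pad.

Request:
play_rows([
  [[2,0,0,0],[3,0,-0.5,0],[3,0,-1,0],[3,0,-1,0],[3,0,-1,0],[3,0,-1,0],[3,0,-1.5,0],[3,0,-1.5,0],[2,0,-1.5,0],[1,0,-2,0],[0,0,-2,0],[0,0,0,0]],
])

```text
clock: 10.0
position: [0.6083, 0.1237, 0.4553]
ee_rot: [-0.567, -0.422, 0.423, 0.567]
wrist_force: [-0.1, 0.2, -0.2]
opening: -0.002
```

```bash
python3 st.py;python3 look.py a5
```

```text
10.0 [0.60827853 0.12371007 0.45527059] F [-0.09  0.18 -0.18] op -0.0018836149194047776 q [ 0.01  0.51  1.09 -0.    1.55 -1.27]
yaw-jig deg -0.050290628001792625 [-6.05636438e-04 -9.99998966e-01  1.30396071e-03]
tip in jig [ 0.0796 -0.0003  0.2823]
```

View pics/a5.png

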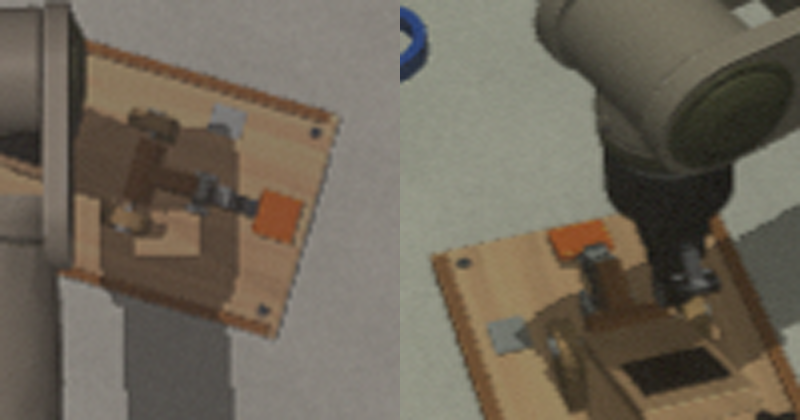

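Request:
play_rows([
  [[0,1.5,0,0],[0,2,0,0],[0,1.5,0,0],[0,1,0,0],[0,0.5,0,0],[0,0.3,0,0],[0,0.3,0,0],[0,0.3,0,0],[0,0.3,0,0]],
])

```text
clock: 11.0
position: [0.6059, 0.1241, 0.3803]
ee_rot: [0.567, 0.423, -0.422, -0.567]
wrist_force: [-0.3, -0.8, -0.4]
opening: 0.0
```

```bash
python3 st.py;python3 look.py a6
```

```text
11.0 [0.60594367 0.12408921 0.38030121] F [-0.3  -0.8  -0.41] op 0.0002390185634052171 q [ 0.01  0.54  1.23  0.    1.37 -1.27]
yaw-jig deg -0.018931089567163533 [ 2.15721298e-04 -9.99999817e-01 -5.64587436e-04]
tip in jig [0.0795 0.0017 0.2073]
```

View pics/a6.png

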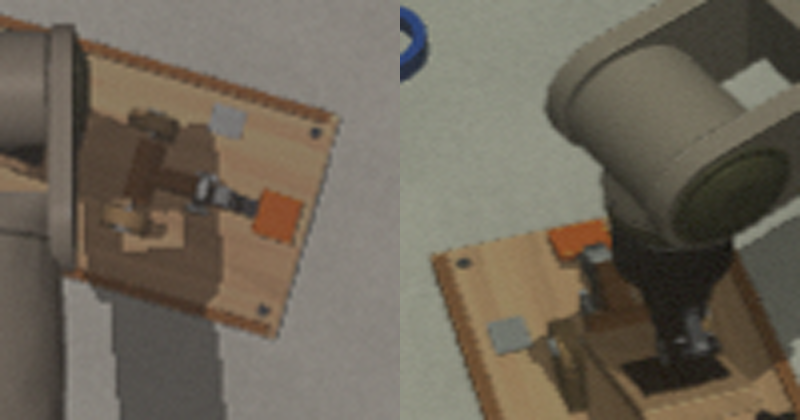

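Request:
play_rows([
  [[0.3,0.4,0,0],[0.4,0.5,0,0],[0.4,0.5,0,0],[0.4,0.5,0,0],[0.4,0.6,0,0],[0.2,0.4,0,0],[0.2,0.4,0,0],[0.2,0.4,0,0]],
])

```text
clock: 11.9
position: [0.6131, 0.1482, 0.3429]
ee_rot: [-0.567, -0.423, 0.423, 0.567]
wrist_force: [0.7, 0.9, 4.4]
opening: -0.002
```

```bash
python3 st.py;python3 look.py a7
```

```text
11.9 [0.61308898 0.14820518 0.34285038] F [0.66 0.85 4.38] op -0.002218944560388756 q [ 0.05  0.59  1.24  0.    1.31 -1.23]
yaw-jig deg -0.018597992521792908 [ 6.74684381e-05 -9.99999976e-01  2.09921902e-04]
tip in jig [0.1046 0.0019 0.1699]
```

View pics/a7.png

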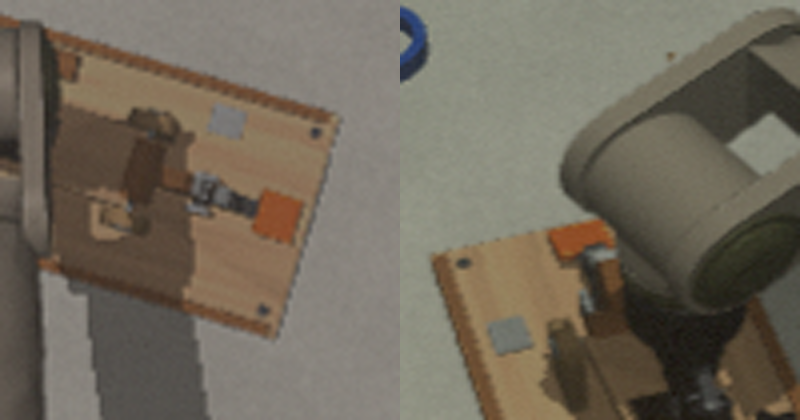

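The arm is moving down with about 4.4 N at the pad, and the sector is sliding past the free pawl. I'll continue along the arc.

Request:
play_rows([
  [[0.3,0.6,0,0],[0.3,0.6,0,0],[0.3,0.6,0,0],[0.3,0.6,0,0],[0.2,0.6,0,0],[0.2,0.6,0,0],[0.2,0.6,0,0],[0.1,0.6,0,0],[0.1,0.5,0,0],[0.1,0.4,0,0]],
])

```text
clock: 13.0
position: [0.6191, 0.1682, 0.2858]
ee_rot: [0.567, 0.423, -0.423, -0.567]
wrist_force: [-0.2, -2.3, 2.5]
opening: 0.004
```

```bash
python3 st.py
```

```text
13.0 [0.61911422 0.16820301 0.2857781 ] F [-0.18 -2.35  2.53] op 0.004136928654352751 q [ 0.08  0.67  1.26 -0.    1.21 -1.2 ]
yaw-jig deg -0.0178672485154259 [-1.20922926e-04 -9.99999990e-01 -6.76663377e-05]
tip in jig [0.1255 0.0018 0.1128]
```

Request:
play_rows([
  [[0,0.3,0,0],[0,0.2,0,0],[0,0.2,0,0],[0,0.15,0,0],[0,0.1,0,0]],
])

```text
clock: 13.5
position: [0.6191, 0.1683, 0.2767]
ee_rot: [-0.567, -0.423, 0.422, 0.567]
wrist_force: [0.9, 1.5, 4.2]
opening: -0.002
```

Request:
play_rows([
  [[0,0.1,0,0],[0,0.1,0,0]],
])

```text
clock: 13.7
position: [0.6191, 0.1682, 0.2753]
ee_rot: [0.567, 0.423, -0.422, -0.567]
wrist_force: [-2.5, 2.7, 12.3]
opening: 0.002
```

```bash
python3 st.py
```

```text
13.7 [0.61909547 0.16824311 0.27525274] F [-2.49  2.66 12.3 ] op 0.0018787254714595343 q [ 0.08  0.68  1.27  0.    1.19 -1.2 ]
yaw-jig deg -0.015766412081659086 [ 3.53712159e-04 -9.99999875e-01 -3.53661491e-04]
tip in jig [0.1256 0.0018 0.1023]
```

The tip is at 102.3 mm and the force is 12 N, so the arm is on its stop. I'll press a touch more, then retreat upward and to the robot's side.

Request:
play_rows([
  [[0,0.1,0,0],[0,0,0,0],[0,0,0,0]],
])

```text
clock: 14.0
position: [0.619, 0.1683, 0.2752]
ee_rot: [0.567, 0.423, -0.422, -0.567]
wrist_force: [-3.7, 1.5, 12.0]
opening: 0.002
```

Request:
play_rows([
  [[0,-0.5,0,0],[0,-2,0,0],[0,-4,0,0],[0,-4,0,0],[0,-4,0,0],[0,-4,0,0],[0,-2,3,0],[0,0,4,0],[0,0,4,0],[0,0,4,0],[0,0,4,0],[0,0,4,0]],
])

```text
clock: 15.2
position: [0.397, 0.2339, 0.4782]
ee_rot: [0.567, 0.422, -0.423, -0.567]
wrist_force: [0.6, 0.4, 0.7]
opening: -0.0
```

Request:
play_rows([
  [[0,0,3,0],[0,0,1,0],[0,0,0,0],[0,0,0,0],[0,0,0,0]],
])

```text
clock: 15.7
position: [0.3614, 0.245, 0.4783]
ee_rot: [0.567, 0.422, -0.423, -0.567]
wrist_force: [0.1, 0.2, -0.5]
opening: 0.004
```

```bash
python3 st.py
python3 - <<'E'
from station import cams
from h import *
T=cams.capture("top");S=cams.capture("scene");p=np.load("pose.npy")
out=[]
for P,(x,y) in((T,(185,125)),(S,(185,145))):
    im=P["pixels"].copy()
    im=cv2.resize(im[y:y+150,x:x+140],None,fx=2.8,fy=2.8,interpolation=cv2.INTER_CUBIC)
    q=(proj(P,J(p,armpt(0,pad)))-[x,y]+.5)*2.8
    cv2.polylines(im,[q.astype(np.int32)],True,(0,0,255),1);out.append(im)
cv2.imwrite("pics/end.png",np.hstack(out))
E
```

```text
15.7 [0.36144596 0.24497832 0.47833167] F [ 0.1   0.2  -0.49] op 0.004298296054395868 q [ 0.33  0.07  1.6  -0.    1.47 -0.95]
yaw-jig deg -0.08032385447240134 [-6.38258449e-04 -9.99999699e-01  4.40762114e-04]
tip in jig [0.1254 0.2707 0.3053]
```

View pics/end.png

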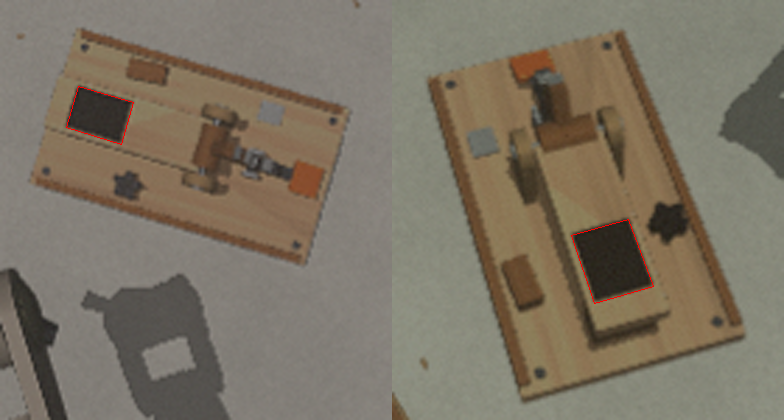

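The pad matches the predicted level outline in both views. The tab is still low, the knob and offcut have not moved, and the gripper is clear.

```bash
python3 -c "
from station import ticket
print(ticket.finish_job())"
```

```text
the job is handed in; nothing more can be done
None
```

The arm now lies level on its stop with the pawl still free, and I handed the job in at about 16 s of the 42 s allowed.

- **Pawl:** I pressed the orange tab down with the shut fingertips until it met its end stop, at about 10 N on the wrist. A check against the camera images put the pawl at about 0.3 rad, and the tab still showed low at the end.
- **Arm:** I pushed the black pad down along its arc with about 4 N. It met the stop at a tip height of 102.3 mm, against the 102 mm expected, with about 12 N at the end.
- **Last checks:** In both camera views the pad matches the outline predicted for a level arm. The star knob and offcut look unmoved. I did not re-check the other loose things, but the tool stayed well away from them. The gripper is clear of everything, with the wrist force near 0.

None of my checks failed or disagreed. While the tab was moving, the wrist force stayed within noise, so there I relied on the images and the fingertip height.

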